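# Draw the long mounting rail out of the regulator housing

### The job

The brown regulator housing lies open on the bench with its terminal cover off, and the loose steel mounting rail inside is longer than the opening: slide the rail back under the dial fascia until its front end is clear of the lip, tip that end up through the opening and draw the rail out at a slant. Finish holding it still in the gripper, the whole rail at least a hand's breadth (100 mm) above the housing's top face and touching nothing else; do not let go. Do not force the rail against the plastic, leave the dial at its setting, and do not disturb the hammer, jar and bearing sleeves.

Things in the scene. Friction and masses are not known exactly. Their poses are not given: they have to be found in the camera images.
- housing: Brown plastic regulator housing on its back, screwed to the bench (does not move): box 170 (x) by 320 (y) by 70 (z) mm, ears 20 mm wide low on its long sides. Origin: centre of its underside, bench height; y is its long axis, z up. Walls 5 mm: inside 160 mm wide, y from -155 to +155 mm; inner floor 4 mm above the bench; two 6 mm cross ribs on it at y = -125 and +50 mm, tops 14 mm above the bench.
- opening (a point): Centre of the one opening in the housing's top face: 140 mm wide (x +-70) by 150 mm long (housing y from -137 to +13 mm), 70 mm above the bench; the top is 4 mm thick (underside at 66 mm). Axes as the housing's.
- fascia_edge (a point): Middle of the opening's +y edge (housing y = +13 mm, 70 mm above the bench). From here to the +y end the top is closed by the fascia that carries the dial; beneath it are 142 mm of free room, 62 mm high above the inner floor.
- lip_edge (a point): Middle of the opening's -y edge (housing y = -137 mm, 70 mm above the bench). From here to the end wall a lip overhangs the inside by 18 mm. The side flanges overhang by 10 mm.
- rail_center (a point): Centre of the loose steel C-section rail: 240 mm long (its y), 30 wide (x), 15 high (z), slot up, 0.17 to 0.34 kg, centre of mass here. It lies level on the ribs in the housing, along the housing's y to 0.05 rad, centre 21.5 mm above the bench. Its middle shows in the opening; grip it there across its 30 mm width, from above. Tail under the fascia, front end near or under the lip.
- rail_front (a point): Centre of the rail's front end face (rail y = -120 mm), the end at the lip, which comes out first.
- rail_tail (a point): Centre of the rail's tail end face (rail y = +120 mm), the end under the fascia.
- dial_mark (a point): White mark on the rim of the black dial, which stands 20 mm above the fascia (skirt diameter 54 mm, axis at housing x = 0, y = +108 mm); the mark lies 18 mm from the axis and 90 mm above the bench. The dial turns easily (0.03 N m) if touched; it starts at any setting.
- hammer: Ball-peen hammer lying on the bench to the robot's right of the housing, bystander: wooden handle along its x axis, 310 mm long in all, steel head at the +x end 75 mm long across, 27 mm high. Origin at bench height, 18 mm behind the middle of its length.
- jar: Glass jam jar with twist cap, bystander at the left: diameter 72 mm, 104 mm high, standing. Origin: centre of its underside.
- sleeve_a: White plastic bearing sleeve, bystander, upright on the black silicone pad (140 mm square, 4 mm thick) at the far right: diameter 40 mm, height 36 mm. Origin: centre of its underside.
- sleeve_b: The second white bearing sleeve, the same, on the same pad.
There are look-alikes about, which are no part of the job. There is more than one size of the part that bears rail_center; the job needs the middle-sized.

How it is judged:
On the way:
1. the rail stands tilted through the opening: its front end above the housing's top face while its tail is still inside under the fascia (z of rail_front in the frame of housing above 0.075 m and z of rail_tail in the frame of housing below 0.062 m and y of rail_tail in the frame of housing above 0.013 m), for 0.1 s.
At the end, for the whole second after the job is handed in: The fingers hold the rail (over 1 N), nothing else carries it; both ends are over 140 mm above the bench (70 mm above the housing), the rail is still (under 30 mm/s, 0.2 rad/s); the dial mark is within 6 mm and each bystander within 20 mm of its start (height (world z) of each of rail_front, rail_tail above 0.14 m and contact force between rail and the fingers above 1 N and contact force between rail and housing below 0.05 N and contact force between rail and jar below 0.05 N and linear speed of rail below 0.03 m/s and angular speed of rail below 0.2 rad/s and distance of dial_mark from where it was at the start of the episode below 0.006 m and distance of each of hammer, jar, sleeve_a, sleeve_b from where it was at the start of the episode below 0.02 m); the arm keeps its last pose, push and grip.
It fails at once if once lifted (centre over 35 mm above the bench), the rail is forced against the housing with more than 40 N (z of rail_center in the frame of housing above 0.035 m and contact force between rail and housing above 40 N).
It fails at once if the dial is turned (its mark moves over 6 mm) (distance of dial_mark from where it was at the start of the episode above 0.006 m).
It fails at once if the hammer, the jar or a sleeve is moved over 20 mm or the jar tipped (distance of any of hammer, jar, sleeve_a, sleeve_b from where it was at the start of the episode above 0.02 m or angle between jar's own z axis and vertical above 0.3 rad).
It also fails if it takes over 42 s, if anything falls off the work surface, if the arm or the gripper's body presses on something with over 40 N, if the wrist force passes 120 N, or if a joint passes its speed limit or range.

### The arm

A 6-joint arm with a two-finger parallel gripper is mounted at the origin on the work surface. World frame = base frame: x ahead of the robot, y to its left, z up, the work surface at z = 0. Lengths are in m, angles in rad, forces in N, time in s.
With the tool pointing down it reaches from about 0.3 to 0.75 m from the base axis. Payload 8.5 kg.
Tool frame: the origin (TCP) lies at the very end of the fingers, on their centre line; the grasp point (between the pads) lies 19 mm behind it (grip_point_offset is the distance from the TCP to the grasp point, in m); y points along the fingers, x is the direction in which the jaws open and shut, and the axes are right-handed (so a half turn about y gives the same grasp; the last joint's range is limited). The gripper opens to 88 mm and grips with 3 to 60 N. Pads are 18 mm wide; open, the fingers measure 123 mm over their backs; the gripper's body (75 mm by 187 mm) begins 45 mm behind the grasp point.
Start: joints at [1.056, 0.381, 1.297, -0, 1.464, -0.215], TCP at [0.162, 0.525, 0.239] pointing down, gripper open.
Joint ranges: [-3.11, 3.11], [-0.89, 2.33], [0.22, 2.48], [-1.42, 4.56], [0.17, 2.85], [-2.88, 2.88]. Speed limits (rad/s): [2.39, 2.39, 3.14, 3.14, 3.14, 3.14].

### API

Orientations are given as a rotation vector (axis times angle).
In Python, from workcell import get_state, get_image, finish_job, grip_point_offset gives the robot as it stands. The module is installed in compiled form; this text tells all that it offers.
- The arm moves only by the tool jog_arm, never from a script. Its arguments are lists of equal length, an entry for each row: "slide": the shift along the world's x, y, z in m, a list of three; "turn": the turn about the world's z in rad; "hand": the opening, from 0 (shut) to 1 (fully open). In form: {"slide": [[dx, dy, dz], ...], "turn": [turn, ...], "hand": [hand, ...]}. A call has exactly 10 rows; each row shifts and turns the pose as measured when the row begins; what a row does not reach is not made up. A row lasts 1/8 s, in which the tool goes at most 62.5 mm and 10.7 degrees, less where a joint would pass 70% of its speed; a pose out of reach is approached as far as the arm can. A call with a gripper value outside its range is refused whole. The fingers move at their own pace and stop on an object; the grip force is fixed at half the most. Time passes only in rows, so rows that do not move let the fingers close, or fill a call up. It gives the time, the measured TCP pose, the force and the opening at its end, in the units of the state.
- get_state(): the state, without advancing time (a new reading comes with each control period).
- get_image(name): name is "side" or "top"; returns a dict with "pixels" (384x512x3 uint8, red, green, blue), "vertical_fov" (degrees; the focal length in pixels is half the picture's height over the tangent of half this angle, whatever the lens; pixels are square), "cx", "cy" (the principal point, pixels), "cam_to_world" (4x4, takes a point from camera to world coordinates). Camera axes: x right, y up, looking along -z (the intrinsics and any distortion apply to the point x, -y, -z); pixel columns grow to the right and rows downward; lengths in m; the calibration is good to about 2 mm. A picture is of the moment at which its call begins. There is no depth.
- finish_job(): hands the job in, once; it reports no verdict.
The state is a dict: "time_s": time; "qpos": joint angles; "joint_velocities": joint speeds; "effort": joint torques, N m; "eef_pos": TCP position; "tool_rot": TCP orientation; "wrist_force": force on the tool from outside, world axes, zero at the start; "torque": the same for the moment, N m; "opening": opening from 0.0 (shut) to 1.0 (fully open).
Only numpy, scipy, OpenCV 4.12 (cv2) and the standard library are available. Lean on these libraries where they do the work, as an engineer would, in place of code of your own. Each camera call takes 0.05 s, during which the arm holds its last target.

## Working session

There is one attempt and no reset: what is moved stays moved. The work goes in short steps, Python scripts to look and compute and a tool call to move; the robot and the scene stay as the last step left them, time stands still between calls to the robot, and variables do not carry over. Pictures are saved under pics/ and viewed, and the job is handed in when it is done.

Besides the shell and the picture viewer there is one more tool, called after "Call:" as name([rows], argument=value, ...), one row to a line, values as JSON. jog_arm: Moves the arm, as the interface text tells. Its arguments: {"type":"object","properties":{"slide":{"type":"array"},"turn":{"type":"array"},"hand":{"type":"array"}},"required":["slide","turn","hand"]}

```bash
mkdir -p pics
python3 - <<'E'
from workcell import *
import cv2,json,numpy as np
print(get_state(),grip_point_offset)
for n in("side","top"):
    d=get_image(n);cv2.imwrite(f"pics/{n}0.png",d["pixels"][:,:,::-1]);np.save(f"{n}0.npy",d,allow_pickle=True)
    print({k:v for k,v in d.items() if k!="pixels"})
E
```

```text
{'time_s': 0.0, 'qpos': array([ 1.05568231e+00,  3.81191237e-01,  1.29825514e+00, -5.16469416e-05,
        1.46357137e+00, -2.15330529e-01]), 'joint_velocities': array([-0.00109958, -0.00023072, -0.00013479,  0.00138506, -0.00103636,
        0.00026282]), 'effort': array([-2.17756693e-03, -4.37910247e+01, -2.24566609e+01,  7.13101029e-02,
        3.51058936e-02, -6.87310535e-05]), 'eef_pos': array([0.1623135 , 0.52521397, 0.23814222]), 'tool_rot': array([-1.33687576, -0.98461428,  0.98674008]), 'wrist_force': array([-0.12452289,  0.0548858 , -0.20214751]), 'torque': array([ 0.01063977, -0.019106  ,  0.03167284]), 'opening': 0.9970141511526796} 0.0187
{'vertical_fov': 50.24593222555714, 'cx': 259.44710447975433, 'cy': 192.6860865348828, 'cam_to_world': array([[ 0.71285196,  0.51838177, -0.47235836, -0.02871055],
       [-0.70108694,  0.5095809 , -0.49880297, -0.50405279],
       [-0.01786556,  0.68673696,  0.72668643,  0.88201979],
       [ 0.        ,  0.        ,  0.        ,  1.        ]])}
{'vertical_fov': 54.15028408983467, 'cx': 254.48549044325486, 'cy': 186.9829198475589, 'cam_to_world': array([[-0.02182228,  0.99812371, -0.05720877,  0.41650827],
       [-0.99955111, -0.02060704,  0.0217468 ,  0.05273784],
       [ 0.02052709,  0.05765765,  0.99812536,  1.39198598],
       [ 0.        ,  0.        ,  0.        ,  1.        ]])}
```

View pics/side0.png

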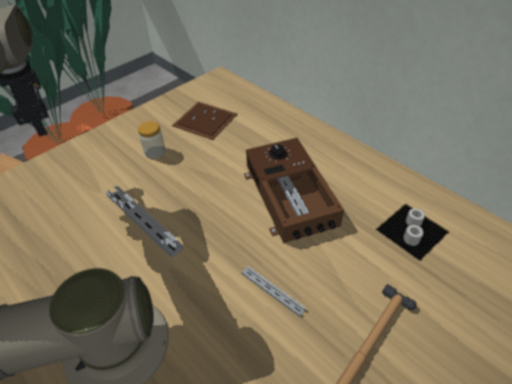

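View pics/top0.png

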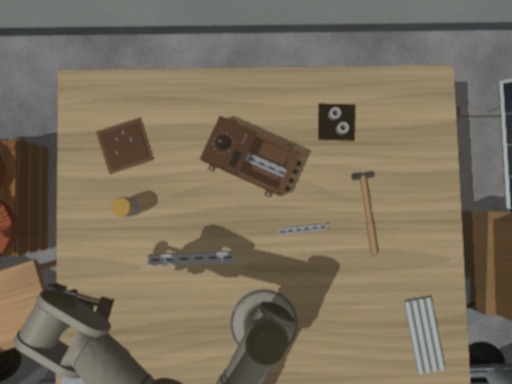

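The side view shows the housing around px (293,190) with the rail in its opening. In the top view the housing is around (255,157) and the dial at (223,142). There are loose look-alike rails on the bench. I'll zoom in next.

Run:
```python
import cv2
a=cv2.imread("pics/top0.png")[105:205,190:320];cv2.imwrite("pics/tz.png",cv2.resize(a,None,fx=6,fy=6,interpolation=cv2.INTER_CUBIC))
a=cv2.imread("pics/side0.png")[130:250,235:355];cv2.imwrite("pics/sz.png",cv2.resize(a,None,fx=5,fy=5,interpolation=cv2.INTER_CUBIC))
```

```text
(no output)
```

View pics/tz.png

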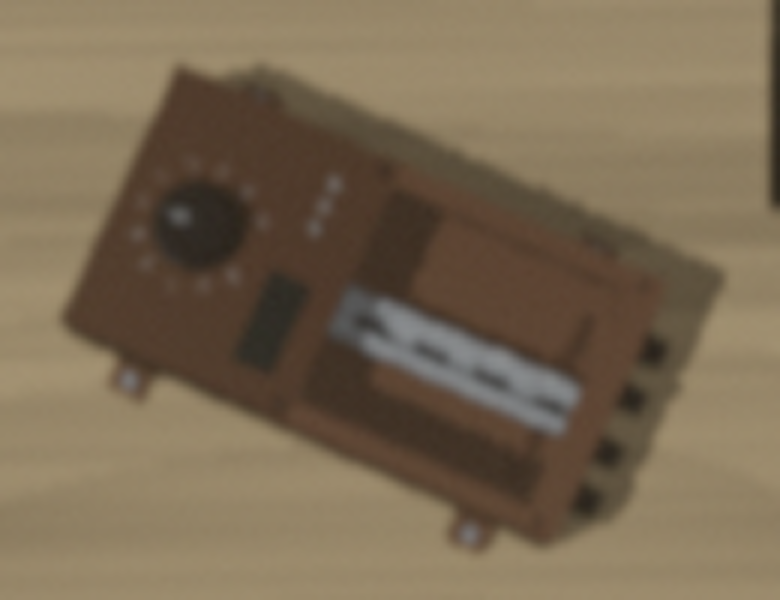

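View pics/sz.png

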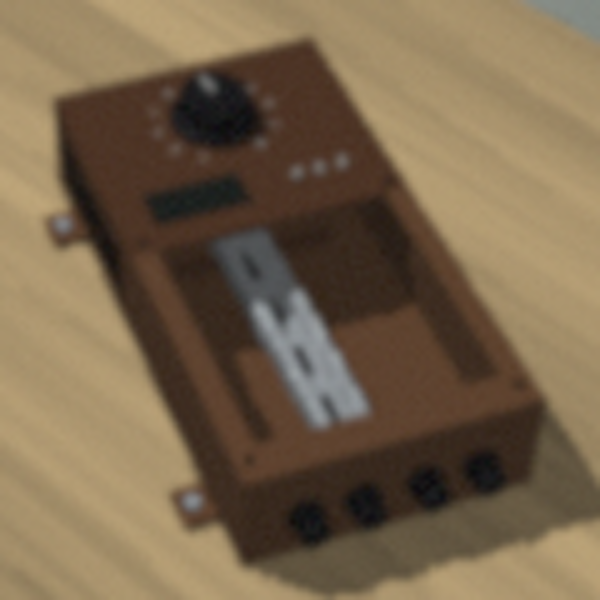

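```bash
cat > h.py <<'E'
import numpy as np
def ray(d,u,v,z):
    T=d["cam_to_world"];f=192/np.tan(np.radians(d["vertical_fov"]/2))
    r=T[:3,:3]@np.array([(u-d["cx"])/f,-(v-d["cy"])/f,-1]);o=T[:3,3]
    return o+r*(z-o[2])/r[2]
def proj(d,p):
    T=d["cam_to_world"];f=192/np.tan(np.radians(d["vertical_fov"]/2))
    c=T[:3,:3].T@(np.asarray(p)-T[:3,3]);return np.array([d["cx"]+f*c[0]/-c[2],d["cy"]-f*c[1]/-c[2]])
E
python3 - <<'E'
from h import *
import cv2
t=np.load("top0.npy",allow_pickle=True).item();s=np.load("side0.npy",allow_pickle=True).item()
T=lambda u,v,z:ray(t,(u+.5)/6-.5+190,(v+.5)/6-.5+105,z).round(4)
S=lambda u,v,z:ray(s,(u+.5)/5-.5+235,(v+.5)/5-.5+130,z).round(4)
print("top corners",*[T(*p,.07) for p in[(180,65),(65,322),(545,545),(660,280)]])
print("side corners",*[S(*p,.07) for p in[(55,100),(315,40),(545,405),(240,478)]])
print("dial top",T(205,223,.09),S(215,95,.09),"mark",T(180,214,.09),S(208,82,.09))
print("rail top corners T",*[T(*p,.029) for p in[(345,285),(330,335),(560,437),(582,380)]])
print("rail S",*[S(*p,.029) for p in[(213,240),(268,228),(370,410),(312,430)]])
print("LED ears T",T(130,380,.01),T(468,533,.01),"S",S(65,225,.01),S(190,500,.01))
R=cv2.Rodrigues(np.array([-1.33687576,-0.98461428,0.98674008]))[0];print(R)
E
```

```text
top corners [0.7499 0.1426 0.07  ] [0.5978 0.2127 0.07  ] [ 0.4606 -0.0669  0.07  ] [ 0.6162 -0.1391  0.07  ]
side corners [0.5958 0.2115 0.07  ] [0.7483 0.137  0.07  ] [ 0.6079 -0.1491  0.07  ] [ 0.4607 -0.0694  0.07  ]
dial top [0.6515 0.1282 0.09  ] [0.6497 0.1293 0.09  ] mark [0.657  0.1427 0.09  ] [0.6553 0.1405 0.09  ]
rail top corners T [0.6229 0.0473 0.029 ] [0.5924 0.0571 0.029 ] [ 0.5274 -0.0814  0.029 ] [ 0.562  -0.0957  0.029 ]
rail S [0.6059 0.0878 0.029 ] [0.6362 0.0715 0.029 ] [ 0.5702 -0.0654  0.029 ] [ 0.5373 -0.0524  0.029 ]
LED ears T [0.5694 0.1806 0.01  ] [ 0.471  -0.0251  0.01  ] S [0.5661 0.1747 0.01  ] [ 0.4669 -0.0285  0.01  ]
[[ 2.95307584e-01 -6.57359661e-04 -9.55402009e-01]
 [ 9.55401205e-01 -1.26545852e-03  2.95308206e-01]
 [-1.40314532e-03 -9.99998983e-01  2.54342712e-04]]
```

```bash
cat >> h.py <<'E'
def fit():
    L=np.array([(85,160),(-85,160),(-85,-160),(85,-160)]*2)/1e3
    W=np.array([(.7499,.1426),(.5978,.2127),(.4606,-.0669),(.6162,-.1391),(.7483,.137),(.5958,.2115),(.4607,-.0694),(.6079,-.1491)])
    c=W.mean(0);w=W-c
    a=np.arctan2((L[:,0]*w[:,1]-L[:,1]*w[:,0]).sum(),(L*w).sum())
    R=np.array([[np.cos(a),-np.sin(a)],[np.sin(a),np.cos(a)]])
    return c,a,R,((w@R)-L)
E
python3 - <<'E'
from h import *
import cv2
c,a,R,res=fit();print(c,a);print((res*1e3).round(1))
to=lambda p:((np.array(p[:2])-c)@R*1e3).round(1)
for n,P in dict(dial=[(.6515,.1282),(.6497,.1293)],railT=[(.6229,.0473),(.5924,.0571),(.5274,-.0814),(.562,-.0957)],railS=[(.6059,.0878),(.6362,.0715),(.5702,-.0654),(.5373,-.0524)]).items(): print(n,*[to(p) for p in P])
# overlay
t=np.load("top0.npy",allow_pickle=True).item();s=np.load("side0.npy",allow_pickle=True).item()
for d,n,(x0,y0,w,h),k in((t,"t",(190,105,130,100),6),(s,"s",(235,130,120,120),5)):
    im=cv2.resize(d["pixels"][y0:y0+h,x0:x0+w,::-1],None,fx=k,fy=k,interpolation=cv2.INTER_CUBIC)
    for P,z in (([(85,160),(-85,160),(-85,-160),(85,-160)],.07),([(70,13),(-70,13),(-70,-137),(70,-137)],.07),([(80,47),(-80,47),(-80,53),(80,53)],.014),([(80,-122),(-80,-122),(-80,-128),(80,-128)],.014)):
        q=[((proj(d,[*(c+R@(np.array(p)/1e3)),z])-[x0,y0]+.5)*k-.5) for p in P]
        cv2.polylines(im,[np.int32(q)],True,(0,255,0),1)
    im=np.clip(im.astype(float)*1.6,0,255).astype(np.uint8);cv2.imwrite(f"pics/ov{n}.png",im)
E
```

```text
[0.60465   0.0349125] -0.45168160820863
[[-1.3  0.3]
 [ 1.2 -3. ]
 [-0.2  5.5]
 [ 1.3  8.5]
 [-0.3 -5.5]
 [-0.  -5. ]
 [ 1.   3.3]
 [-1.8 -4.1]]
dial [  1.4 104.4] [ -0.7 104.6]
railT [11.  19.1] [-20.7  14.6] [ -18.7 -138.4] [  18.6 -136.1]
railS [-22.   48.1] [12.4 46.7] [  12.8 -105.3] [ -22.5 -108. ]
```

View pics/ovt.png

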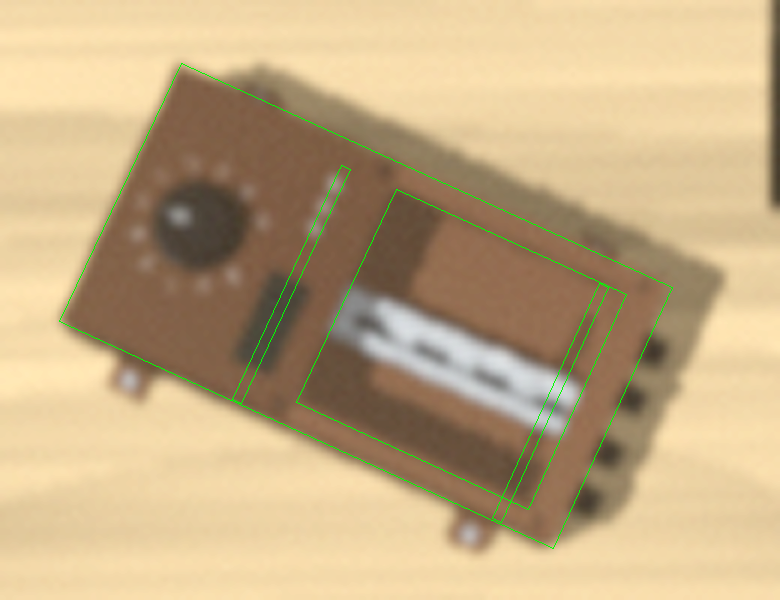

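View pics/ovs.png

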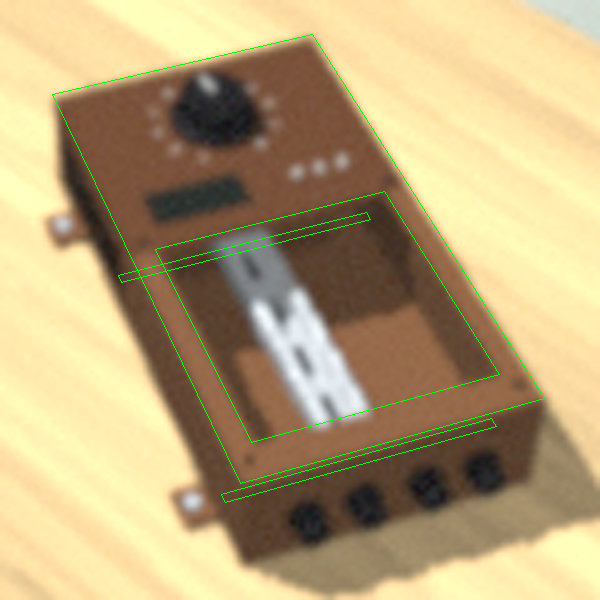

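The overlay fits the housing to about 3 mm. The rail is cut off by the lip edge in both views, so its front lies under the lip. Now I'll measure its sideways offset and yaw with a mask.

Run:
```python
from h import *
import cv2
c,a,R,res=fit()
for n,(x0,y0,x1,y1) in(("top",(244,150,290,182)),("side",(274,172,312,218))):
    d=np.load(n+"0.npy",allow_pickle=True).item()
    k=4
    im=cv2.resize(d["pixels"][y0:y1,x0:x1],None,fx=k,fy=k,interpolation=cv2.INTER_CUBIC)
    im=im.astype(int)
    # rail: neutral colour vs brown
    m=((im[:,:,0]-im[:,:,2])<0.22*im[:,:,0]).astype(np.uint8)*(im[:,:,0]>75)
    nn,l,st,ce=cv2.connectedComponentsWithStats(m.astype(np.uint8));i=1+st[1:,4].argmax();m=(l==i)
    v,u=np.nonzero(m)
    P=np.array([(ray(d,(uu+.5)/k-.5+x0,(vv+.5)/k-.5+y0,.029)[:2]-c)@R for uu,vv in zip(u,v)])*1e3
    print(n,st[i],"y",P[:,1].min(),P[:,1].max())
    for y in range(-140,50,15):
        q=P[abs(P[:,1]-y)<4,0]
        if len(q)>10: print(y,np.percentile(q,[2,98]).round(1),q.mean().round(1))
```

```text
top [   3   11  168  100 6819] y -139.50249298943322 17.92983184887623
-140 [-17.  13.] -2.0
-125 [-20.2  17.3] -1.5
-110 [-19.8  16.7] -1.6
-95 [-20.1  16.6] -1.6
-80 [-20.8  16.7] -2.1
-65 [-20.5  15.6] -2.5
-50 [-21.4  16.1] -2.6
-35 [-20.8  15.3] -2.7
-20 [-22.1  15.9] -3.2
-5 [-20.8  14.5] -2.9
10 [-17.8  10.7] -3.6
side [  23   19  118  157 7398] y -109.15315810376032 44.84621770033814
-110 [-20.8  10.4] -5.5
-95 [-23.3  14.1] -4.8
-80 [-24.   13.5] -5.2
-65 [-24.   13.8] -5.1
-50 [-23.8  13.2] -5.4
-35 [-24.6  14.3] -5.2
-20 [-23.3  13.6] -4.7
-5 [-19.4  12.4] -3.7
10 [-18.7   8.9] -3.6
25 [-18.6   7.5] -3.8
40 [-17.9   8. ] -5.2
```

Call:
jog_arm([
  [0.035, -0.05, 0],
  [0.035, -0.05, 0],
  [0.035, -0.05, 0],
  [0.035, -0.05, 0],
  [0.035, -0.05, 0],
  [0.035, -0.05, 0],
  [0.035, -0.05, 0],
  [0.035, -0.05, 0],
  [0.035, -0.05, 0],
  [0.035, -0.05, 0],
], turn=[-0.16, -0.16, -0.16, -0.16, -0.16, -0.16, -0.16, -0.16, -0.16, -0.16], hand=[0.7, 0.7, 0.7, 0.7, 0.7, 0.7, 0.7, 0.7, 0.7, 0.7])

```text
time_s: 1.35
eef_pos: [0.5158, 0.0126, 0.236]
tool_rot: [-1.549, 0.297, -0.291]
wrist_force: [1.3, 1.1, 0.3]
opening: 0.697
```

```bash
cat >> h.py <<'E'
def st(fy=None,fx=-.0035):
    from workcell import get_state
    import cv2
    s=get_state();c,a,R,_=fit();T=cv2.Rodrigues(s["tool_rot"])[0]
    p=s["eef_pos"];l=(p[:2]-c)@R*1e3
    print("t",round(s["time_s"],2),"tcp",p.round(4),"local",l.round(1),"yaw",np.arctan2(T[1,0],T[0,0]).round(3),"down",T[:,1].round(3),"F local",(s["wrist_force"][:2]@R).round(1),s["wrist_force"][2].round(1),"M",(s["torque"][:2]@R).round(2),"open",s["opening"].round(3),"q",s["qpos"].round(2))
    if fy is not None: print("delta",(c+R@np.array([fx,fy])-p[:2]).round(4))
E
python3 -c "
from h import *;st(-.1)"
```

```text
Traceback (most recent call last):
  File "h.py", line 21, in st
    print("t",round(s["time_s"],2),"tcp",p.round(4),"local",l.round(1),"yaw",np.arctan2(T[1,0],T[0,0]).round(3),"down",T[:,1].round(3),"F local",(s["wrist_force"][:2]@R).round(1),s["wrist_force"][2].round(1),"M",(s["torque"][:2]@R).round(2),"open",s["opening"].round(3),"q",s["qpos"].round(2))
                                                                                                                                                                                                                                                        ^^^^^^^^^^^^^^^^^^
AttributeError: 'float' object has no attribute 'round'
```

```bash
sed -i 's/s\["opening"\].round(3)/round(float(s["opening"]),3)/' h.py
python3 -c "
from h import *;st(-.1)"
```

```text
t 1.35 tcp [0.5158 0.0126 0.236 ] local [-70.2 -58.9] yaw -0.375 down [-0.004  0.003 -1.   ] F local [0.7 1.5] 0.3 M [-0.04  0.02] open 0.697 q [-0.21  0.32  1.39  0.    1.43  0.17]
delta [ 0.0421 -0.0661]
```

Call:
jog_arm([
  [0.014, -0.022, 0],
  [0.014, -0.022, 0],
  [0.014, -0.022, -0.01],
  [0, 0, -0.03],
  [0, 0, -0.03],
  [0, 0, -0.03],
  [0, 0, -0.02],
  [0, 0, 0],
  [0, 0, 0],
  [0, 0, 0],
], turn=[-0.025, -0.025, -0.02, 0, 0, 0, 0, 0, 0, 0], hand=[0.7, 0.7, 0.7, 0.7, 0.7, 0.7, 0.7, 0.7, 0.7, 0.7])

```text
time_s: 2.6
eef_pos: [0.5605, -0.061, 0.1074]
tool_rot: [-1.539, 0.364, -0.349]
wrist_force: [0.2, -0.6, 1.0]
opening: 0.697
```

Run:
```python
from h import *;st(-.1)
from workcell import *
import cv2
for n,(x0,y0,x1,y1) in(("top",(190,105,320,205)),("side",(215,100,355,240))):
    d=get_image(n);cv2.imwrite(f"pics/{n}1.png",cv2.resize(d["pixels"][y0:y1,x0:x1,::-1],None,fx=4,fy=4,interpolation=cv2.INTER_CUBIC))
```

```text
t 2.6 tcp [ 0.5605 -0.061   0.1074] local [   2.1 -105.5] yaw -0.455 down [-0.009  0.004 -1.   ] F local [ 0.4 -0.4] 1.0 M [-0.09  0.14] open 0.697 q [-0.32  0.53  1.45  0.    1.17  0.14]
delta [-0.0026  0.0074]
```

View pics/top1.png

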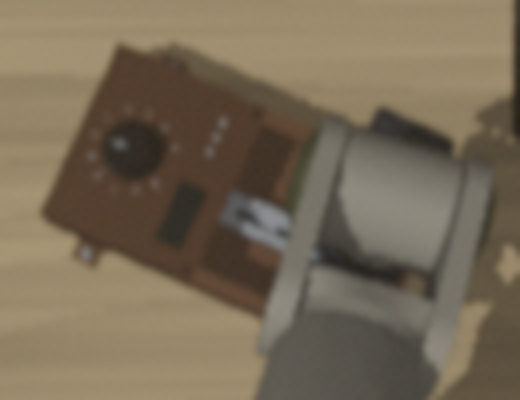

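View pics/side1.png

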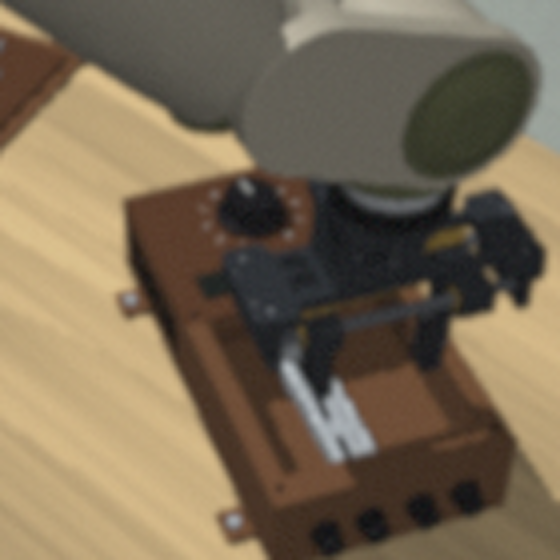

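The gripper is over the opening near the front, aligned with the rail (side view: rail end at about (345,440) under the lip edge). I'll lower it.

Call:
jog_arm([
  [-0.0026, 0.0074, 0],
  [0, 0, -0.02],
  [0, 0, -0.02],
  [0, 0, -0.02],
  [0, 0, -0.015],
  [0, 0, -0.01],
  [0, 0, 0],
  [0, 0, 0],
  [0, 0, 0],
  [0, 0, 0],
], turn=[0.01, 0, 0, 0, 0, 0, 0, 0, 0, 0], hand=[0.7, 0.7, 0.7, 0.7, 0.7, 0.7, 0.7, 0.7, 0.7, 0.7])

```text
time_s: 3.95
eef_pos: [0.5589, -0.0514, 0.0237]
tool_rot: [-1.541, 0.347, -0.345]
wrist_force: [-0.9, 0.3, 0.2]
opening: 0.702
```

```bash
python3 -c "
from h import *;st(-.1)"
```

```text
t 3.95 tcp [ 0.5589 -0.0514  0.0237] local [ -3.5 -97.6] yaw -0.441 down [-0.001  0.002 -1.   ] F local [-0.9 -0.1] 0.2 M [-0.18  0.07] open 0.702 q [-0.3   0.64  1.54  0.    0.96  0.14]
delta [-0.001  -0.0021]
```

Call:
jog_arm([
  [0, 0, -0.006],
  [0, 0, -0.006],
  [0, 0, 0],
  [0, 0, 0],
  [0, 0, 0],
  [0, 0, 0],
  [0, 0, 0],
  [0, 0, 0],
  [0, 0, 0],
  [0, 0, 0],
], turn=[0, 0, 0, 0, 0, 0, 0, 0, 0, 0], hand=[0.7, 0.7, 0.6, 0.2, 0.2, 0.2, 0.2, 0.2, 0.2, 0.2])

```text
time_s: 5.2
eef_pos: [0.559, -0.0515, 0.011]
tool_rot: [-1.541, 0.347, -0.345]
wrist_force: [0.5, -0.0, -1.3]
opening: 0.335
```

```bash
python3 -c "
from h import *;st(-.1)"
```

```text
t 5.2 tcp [ 0.559  -0.0515  0.011 ] local [ -3.4 -97.7] yaw -0.441 down [-0.001  0.002 -1.   ] F local [0.5 0.2] -1.3 M [-0.09  0.01] open 0.335 q [-0.3   0.66  1.55  0.    0.93  0.14]
delta [-0.0011 -0.0021]
```

Call:
jog_arm([
  [0, 0, 0],
  [0.0039, 0.0081, 0],
  [0.0039, 0.0081, 0],
  [0.0039, 0.0081, 0],
  [0.0039, 0.0081, 0],
  [0.0039, 0.0081, 0],
  [0, 0, 0],
  [0, 0, 0],
  [0, 0, 0],
  [0, 0, 0],
], turn=[0, 0, 0, 0, 0, 0, 0, 0, 0, 0], hand=[0.1, 0.1, 0.1, 0.1, 0.1, 0.1, 0.1, 0.1, 0.1, 0.1])

```text
time_s: 6.45
eef_pos: [0.5799, -0.0075, 0.0109]
tool_rot: [-1.541, 0.347, -0.345]
wrist_force: [0.7, 0.8, -0.0]
opening: 0.338
```

Run:
```python
from h import *;st(-.055)
from workcell import *
import cv2
for n,(x0,y0,x1,y1) in(("side",(215,100,355,240)),):
    d=get_image(n);cv2.imwrite(f"pics/{n}2.png",cv2.resize(d["pixels"][y0:y1,x0:x1,::-1],None,fx=4,fy=4,interpolation=cv2.INTER_CUBIC))
```

```text
t 6.45 tcp [ 0.5799 -0.0075  0.0109] local [ -3.8 -48.9] yaw -0.441 down [-0.001  0.003 -1.   ] F local [0.3 1. ] -0.0 M [0.05 0.05] open 0.338 q [-0.22  0.68  1.5   0.    0.96  0.22]
delta [-0.0024 -0.0056]
```

View pics/side2.png

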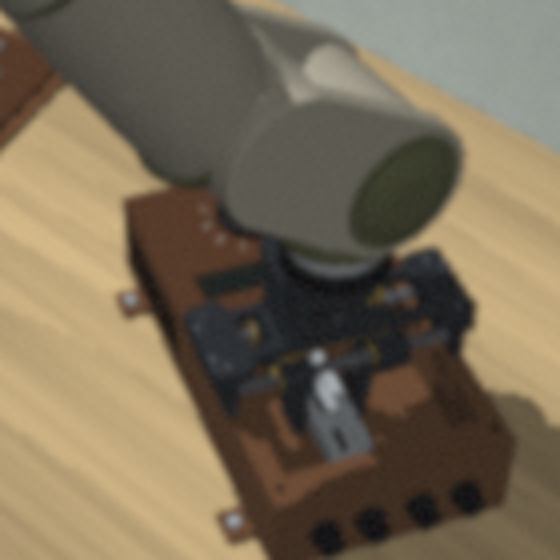

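Run:
```python
from h import *
c,a,R,_=fit();d=np.load("side0.npy",allow_pickle=True).item()
for p in((325,462),(372,445)):
    print([((ray(d,215+p[0]/4,100+p[1]/4,z)[:2]-c)@R*1e3).round(1) for z in(.014,.029)])
im=__import__("cv2").imread("pics/side2.png")[330:530,230:430];cv=__import__("cv2");cv.imwrite("pics/z2.png",cv.convertScaleAbs(cv.resize(im,None,fx=3,fy=3),alpha=1.8))
```

```text
[array([-18.9, -95.5]), array([ -24.3, -107. ])]
[array([ 17.8, -92. ]), array([  11.7, -103.6])]
```

View pics/z2.png

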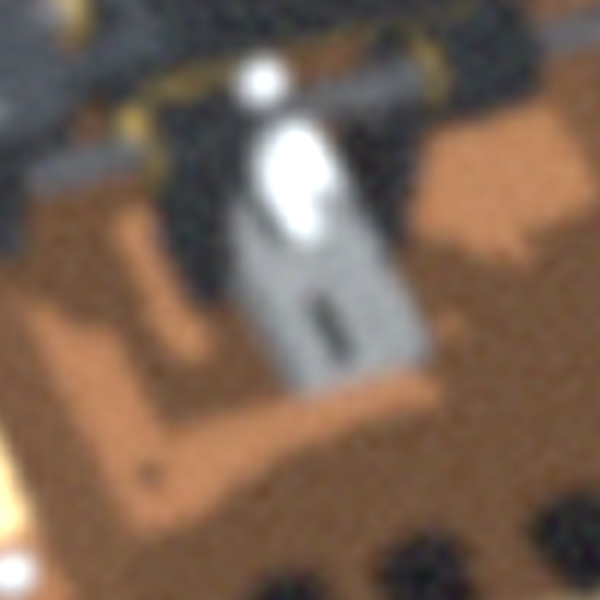

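Call:
jog_arm([
  [0, 0, 0.005],
  [0, 0, 0.005],
  [0, 0, 0.005],
  [0, 0, 0.005],
  [0, 0, 0.005],
  [0, 0, 0],
  [0, 0, 0],
  [0, 0, 0],
  [0, 0, 0],
  [0, 0, 0],
], turn=[0, 0, 0, 0, 0, 0, 0, 0, 0, 0], hand=[0.1, 0.1, 0.1, 0.1, 0.1, 0.1, 0.1, 0.1, 0.1, 0.1])

```text
time_s: 7.75
eef_pos: [0.5791, -0.0079, 0.0372]
tool_rot: [-1.541, 0.348, -0.343]
wrist_force: [-0.4, 0.4, -2.7]
opening: 0.34
```

```bash
cat >> h.py <<'E'
def snap(k,boxes=(("side",(215,80,355,240)),)):
    from workcell import get_image
    import cv2
    for n,(x0,y0,x1,y1) in boxes:
        d=get_image(n);f=560/max(x1-x0,y1-y0)
        cv2.imwrite(f"pics/{n}{k}.png",cv2.convertScaleAbs(cv2.resize(d["pixels"][y0:y1,x0:x1,::-1],None,fx=f,fy=f,interpolation=cv2.INTER_CUBIC),alpha=1.4))
E
python3 -c "
from h import *
st(-.055);snap(3)"
```

```text
t 7.75 tcp [ 0.5791 -0.0079  0.0372] local [ -4.3 -49.7] yaw -0.441 down [-0.003  0.002 -1.   ] F local [-0.5  0.2] -2.7 M [-0.29  0.04] open 0.34 q [-0.22  0.65  1.48  0.    1.02  0.22]
delta [-0.0016 -0.0052]
```

View pics/side3.png

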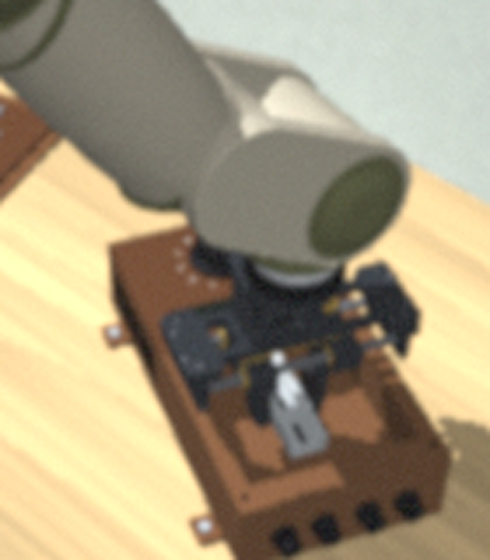

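Call:
jog_arm([
  [0, 0, 0.004],
  [0, 0, 0.004],
  [0, 0, 0.004],
  [0, 0, 0.004],
  [0, 0, 0.003],
  [0, 0, 0.003],
  [0, 0, 0],
  [0, 0, 0],
  [0, 0, 0],
  [0, 0, 0],
], turn=[0, 0, 0, 0, 0, 0, 0, 0, 0, 0], hand=[0.1, 0.1, 0.1, 0.1, 0.1, 0.1, 0.1, 0.1, 0.1, 0.1])

```text
time_s: 9.05
eef_pos: [0.5788, -0.0078, 0.0604]
tool_rot: [-1.541, 0.349, -0.343]
wrist_force: [0.2, 0.1, -3.4]
opening: 0.338
```

```bash
python3 -c "
from h import *
st(-.055);snap(4)"
```

```text
t 9.05 tcp [ 0.5788 -0.0078  0.0604] local [ -4.6 -49.7] yaw -0.441 down [-0.004  0.002 -1.   ] F local [0.2 0.2] -3.4 M [-0.28  0.02] open 0.338 q [-0.22  0.61  1.46  0.    1.07  0.22]
delta [-0.0013 -0.0053]
```

View pics/side4.png

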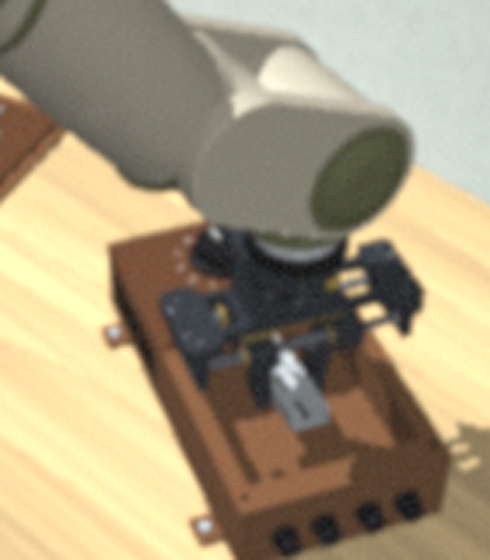

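Run:
```python
from h import *
c,a,R,_=fit();d=np.load("side0.npy",allow_pickle=True).item()
for (u,v) in((303,416),(309,420)):
  for z in(.05,.06,.07,.08,.09,.1): print(z,((ray(d,215+u/3.5,80+v/3.5,z)[:2]-c)@R*1e3).round(1))
```

```text
0.05 [  4.4 -72.5]
0.06 [  0.3 -80.8]
0.07 [ -3.7 -89.1]
0.08 [ -7.8 -97.3]
0.09 [ -11.9 -105.6]
0.1 [ -16.  -113.9]
0.05 [  7.2 -78. ]
0.06 [  3.1 -86.2]
0.07 [ -1.  -94.4]
0.08 [  -5.1 -102.6]
0.09 [  -9.2 -110.8]
0.1 [ -13.3 -119.1]
```

Call:
jog_arm([
  [0, 0, 0.003],
  [0, 0, 0.003],
  [-0.0044, -0.009, 0.004],
  [-0.0044, -0.009, 0.004],
  [-0.0044, -0.009, 0.004],
  [-0.0044, -0.009, 0.004],
  [-0.0044, -0.009, 0.004],
  [0, 0, 0],
  [0, 0, 0],
  [0, 0, 0],
], turn=[0, 0, 0, 0, 0, 0, 0, 0, 0, 0], hand=[0.1, 0.1, 0.1, 0.1, 0.1, 0.1, 0.1, 0.1, 0.1, 0.1])

```text
time_s: 10.35
eef_pos: [0.5547, -0.0569, 0.0885]
tool_rot: [-1.542, 0.35, -0.343]
wrist_force: [-0.2, -1.2, -3.6]
opening: 0.337
```

```bash
python3 -c "
from h import *
st(-.055);snap(5,(('side',(215,80,355,240)),('top',(190,90,330,210))))"
```

```text
t 10.35 tcp [ 0.5547 -0.0569  0.0885] local [  -4.8 -104.4] yaw -0.442 down [-0.004  0.001 -1.   ] F local [ 0.3 -1.2] -3.6 M [-0.69  0.09] open 0.337 q [-0.31  0.55  1.49  0.    1.11  0.13]
delta [0.0228 0.0438]
```

View pics/side5.png

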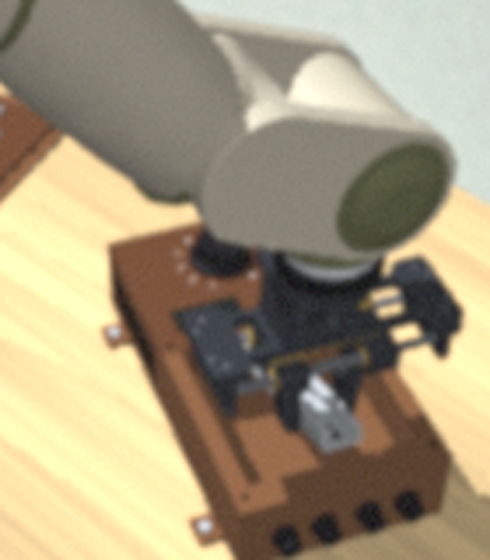

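View pics/top5.png

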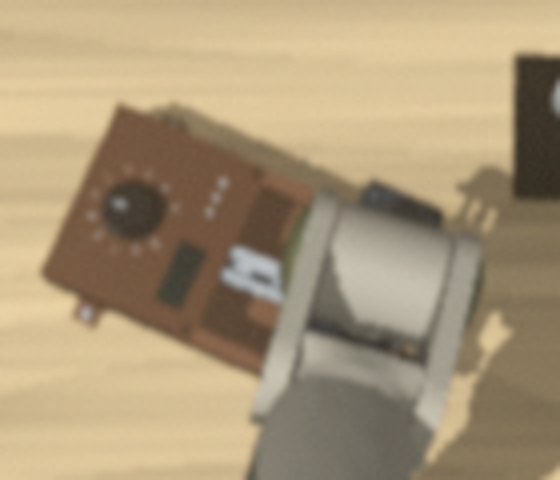

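The rail is tilted up front-first and sliding out cleanly, with low forces. In the top view it shows at about (255,275) beside the fascia edge, and the dial mark hasn't moved at (120,205). I'll keep drawing it out.

Call:
jog_arm([
  [-0.0044, -0.009, 0.005],
  [-0.0044, -0.009, 0.005],
  [-0.0044, -0.009, 0.005],
  [-0.0044, -0.009, 0.005],
  [-0.0044, -0.009, 0.005],
  [-0.0044, -0.009, 0.005],
  [-0.0044, -0.009, 0.005],
  [-0.0044, -0.009, 0.005],
  [0, 0, 0],
  [0, 0, 0],
], turn=[0, 0, 0, 0, 0, 0, 0, 0, 0, 0], hand=[0.1, 0.1, 0.1, 0.1, 0.1, 0.1, 0.1, 0.1, 0.1, 0.1])

```text
time_s: 11.7
eef_pos: [0.5173, -0.1342, 0.132]
tool_rot: [-1.542, 0.348, -0.345]
wrist_force: [-0.0, 0.7, -2.9]
opening: 0.339
```

```bash
python3 -c "
from h import *
st(-.055);snap(6,(('side',(215,80,355,240)),('top',(190,90,330,210))))"
```

```text
t 11.7 tcp [ 0.5173 -0.1342  0.132 ] local [  -4.8 -190.3] yaw -0.442 down [-0.002  0.001 -1.   ] F local [-0.3  0.6] -2.9 M [-0.24  0.07] open 0.339 q [-0.48  0.46  1.51  0.    1.18 -0.03]
delta [0.0602 0.1211]
```

View pics/side6.png

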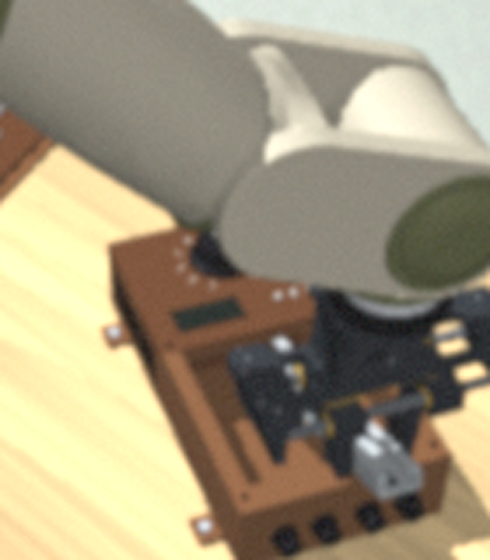

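View pics/top6.png

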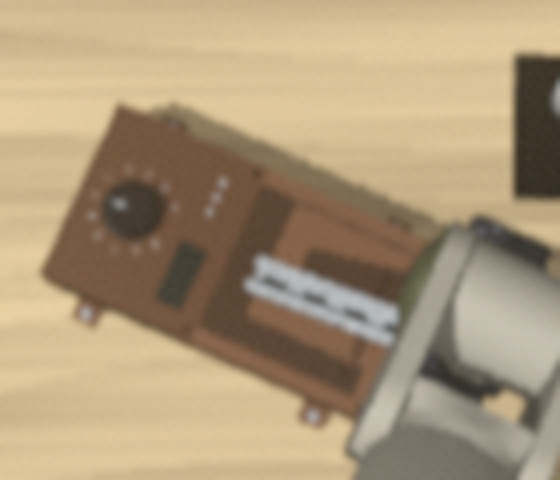

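The tail has cleared the fascia edge: in the top view the whole tail shows in the opening, ending near (250,275). Now I'll lift it straight up.

Call:
jog_arm([
  [-0.002, -0.004, 0.01],
  [-0.002, -0.004, 0.015],
  [0, 0, 0.02],
  [0, 0, 0.02],
  [0, 0, 0.02],
  [0, 0, 0.02],
  [0, 0, 0.02],
  [0, 0, 0.02],
  [0, 0, 0.01],
  [0, 0, 0],
], turn=[0, 0, 0, 0, 0, 0, 0, 0, 0, 0], hand=[0.1, 0.1, 0.1, 0.1, 0.1, 0.1, 0.1, 0.1, 0.1, 0.1])

```text
time_s: 13.05
eef_pos: [0.5121, -0.1419, 0.2962]
tool_rot: [-1.543, 0.345, -0.344]
wrist_force: [-1.1, 0.2, -3.0]
opening: 0.34
```

```bash
python3 -c "
from h import *
st(-.055);snap(7,(('side',(215,60,415,240)),('top',(190,90,390,240))))"
```

```text
t 13.05 tcp [ 0.5121 -0.1419  0.2962] local [  -6.1 -199.5] yaw -0.44 down [-0.001  0.    -1.   ] F local [-1.1 -0.3] -3.0 M [-0.25  0.04] open 0.34 q [-0.49  0.31  1.23 -0.    1.59 -0.05]
delta [0.0654 0.1288]
```

View pics/side7.png

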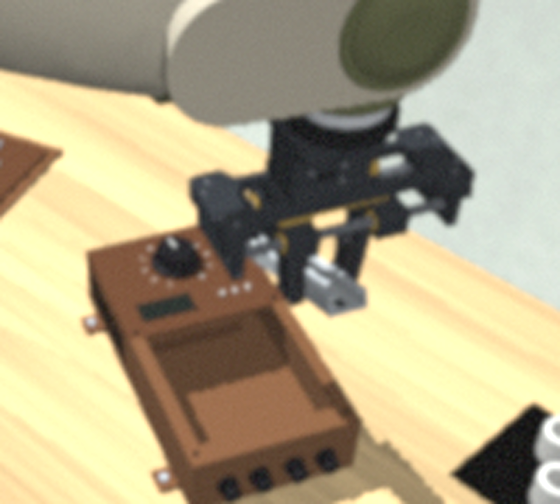

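View pics/top7.png

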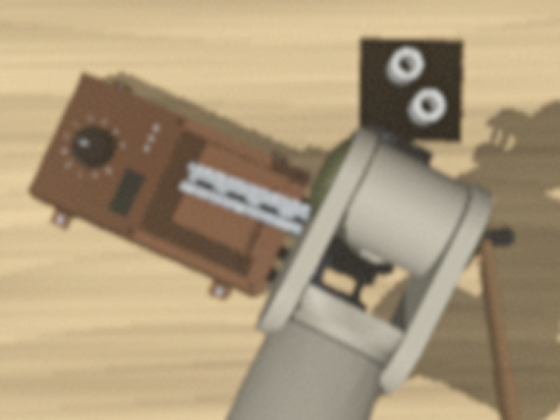

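Run:
```python
from h import *
c,a,R,_=fit();t=np.load("top0.npy",allow_pickle=True).item();s=np.load("side0.npy",allow_pickle=True).item()
for z in(.16,.18,.2,.22,.24,.26):
    l=(ray(t,190+187/2.8,90+178/2.8,z)[:2]-c)@R*1e3
    dy=l[1]+199.5; print(z,l.round(1),"len from grip",np.hypot(dy,308-z*1e3).round(0))
```

```text
0.16 [  1.9 -20.2] len from grip 232.0
0.18 [ -1. -21.] len from grip 220.0
0.2 [ -3.9 -21.7] len from grip 208.0
0.22 [ -6.8 -22.5] len from grip 198.0
0.24 [ -9.7 -23.2] len from grip 189.0
0.26 [-12.7 -24. ] len from grip 182.0
```

Call:
jog_arm([
  [0, 0, 0.01],
  [0, 0, 0.01],
  [0, 0, 0.01],
  [0, 0, 0],
  [0, 0, 0],
  [0, 0, 0],
  [0, 0, 0],
  [0, 0, 0],
  [0, 0, 0],
  [0, 0, 0],
], turn=[0, 0, 0, 0, 0, 0, 0, 0, 0, 0], hand=[0.1, 0.1, 0.1, 0.1, 0.1, 0.1, 0.1, 0.1, 0.1, 0.1])

```text
time_s: 14.4
eef_pos: [0.5115, -0.1416, 0.3256]
tool_rot: [-1.542, 0.349, -0.34]
wrist_force: [0.0, -0.3, -3.2]
opening: 0.339
```

Run:
```python
from h import *
from workcell import *
import cv2
st();print(abs(get_state()["joint_velocities"]).max())
c,a,R,_=fit()
for n in("side","top"):
    d=get_image(n);cv2.imwrite(f"pics/{n}8.png",d["pixels"][:,:,::-1])
    d0=np.load(n+"0.npy",allow_pickle=True).item()
```

```text
t 14.4 tcp [ 0.5115 -0.1416  0.3256] local [  -6.8 -199.5] yaw -0.44 down [-0.005  0.003 -1.   ] F local [ 0.1 -0.2] -3.2 M [-0.29  0.07] open 0.339 q [-0.49  0.3   1.17 -0.    1.68 -0.05]
0.00238102656306468
```

View pics/side8.png

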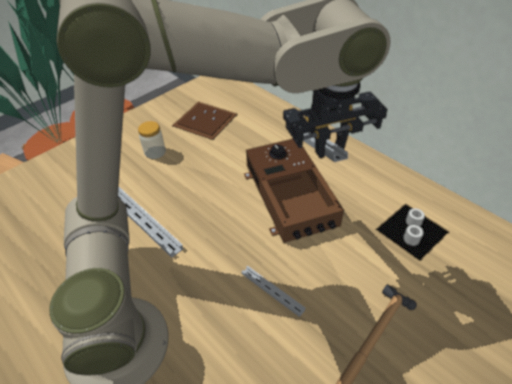

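View pics/top8.png

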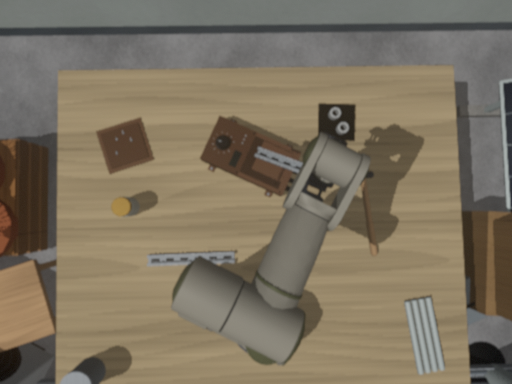

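```bash
python3 -c "
from workcell import *
print(finish_job())"
```

```text
the job is handed in; nothing more can be done
None
```

The rail is out of the housing and I handed the job in at 14.4 s of the 42 s allowed, with the gripper still holding it. `finish_job` gives no verdict.

**What I did:** I gripped the rail near its front end and slid it about 49 mm back under the fascia. I then lifted it so the front tipped up through the opening, drew it out at a slant and raised it clear.

**Last checks:**
- **Grip and stillness:** the opening was 0.34, which matches the 30 mm rail. The wrist carried about 3.2 N and the arm was still.
- **Forces:** the highest wrist force I read was under 4 N. I only read it at the end of each move, so a brief peak in between would not show.
- **Height:** before a last 30 mm lift, I put the tail end at about 0.22–0.25 m from a single camera ray and the grip geometry. That is well above the 0.17 m needed for a hand's breadth over the housing, but I did not measure it again afterwards.
- **Tilt through the opening:** I put the front end at about 83 mm from a picture while the tail was still under the fascia. The tail was hidden by the fascia, so its position there is from geometry.
- **Dial and bystanders:** the dial mark, jar, hammer and sleeves looked unmoved in the pictures. I judged this by eye and did not measure it.

**Disagreement:** the two cameras differed by 3–8 mm on some housing corners. I used the averaged fit, and its overlay matched both views to about 3 mm.

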